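Refit the missing return spring of a cheese wire cutter

ROBOT

A 7-joint arm with a two-finger parallel gripper is mounted at the origin on the work surface. World frame = base frame: x ahead of the robot, y to its left, z up, the work surface at z = 0. Lengths are in m, angles in rad, forces in N, time in s.
With the tool pointing down it reaches from about 0.425 to 0.925 m from the base axis. Payload 6.8 kg.
Tool frame: the origin (TCP) lies midway between the tips of the shut fingers; the grasp point (between the pads) lies 19 mm behind it; y points along the fingers, z is the direction in which the jaws open and shut, and the axes are right-handed (so a half turn about y gives the same grasp; the last joint's range is limited). The gripper opens to 88 mm and grips with 3 to 60 N. Pads are 20 mm wide; open, the fingers measure 115 mm over their backs; the gripper's body (75 mm by 178 mm) begins 61 mm behind the grasp point.
Start: joints at [1.099, 0.477, 0.022, 1.555, -0.011, 1.109, -0.083], TCP at [0.24, -0.631, 0.223] pointing down, gripper open.
Joint ranges: [-2.96, 2.96], [-0.34, 2.1], [-1.41, 1.46], [0.24, 2.44], [-1.37, 4.51], [0.17, 1.92], [-2.96, 2.96]. Speed limits (rad/s): [2.39, 2.39, 3.14, 3.14, 3.14, 3.14, 3.14].

INTERFACE

Orientations are given as a unit quaternion [w, x, y, z].
In Python, from cell import env gives the robot as it stands. Calls block until the motion is done:
- env.move_to(position, orientation): joint-space move of the TCP to a pose.
- env.movel(position, ori=None, speed=0.15, f_stop=None): straight line of the TCP; ori=None keeps the orientation; speed is the mean speed in m/s. With f_stop (N) it stops when the force on the tool has changed by that much, and returns True; else False.
- env.set_joints(angles): joint-space move.
- env.grip(opening, grasp_force=None): finger opening in m; grasp_force is the grip in N (None keeps the last); returns when the fingers have stopped.
- env.hold(seconds).
- env.inverse_kinematics(position, orientation): joint angles nearest the present ones, or None.
- env.sense(): the state.
- env.snapshot(name): name is "scene" or "top" or "wrist"; returns a dict with "img" (420x560x3 uint8, red, green, blue), "intrinsics" (3x3 intrinsics, pixels), "k1" (the pictures are not rectified: a ray, as slopes to the right and down, at radius r is drawn at 1 + k1 r^2 times it, then the intrinsics apply), "pose" (4x4, takes a point from camera to world coordinates); the wrist camera has in their place "tool_from_camera" (4x4, takes a point from camera to tool coordinates, whose origin is the TCP and whose axes are the tool frame's). Camera axes: x right, y down, z forward; pixel columns grow to the right and rows downward; lengths in m; the calibration is good to about 2 mm. A picture is of the moment at which its call begins: read the wrist's pose just before it. There is no depth.
A pose or a line that the arm cannot do raises env.IKError and nothing moves.
- env.hand_in(): hands the job in, once; it reports no verdict.
The state is a dict: "time_s": time; "q": joint angles; "dq": joint speeds; "joint_torque": joint torques, N m; "tool_pos": TCP position; "tcp_rot": TCP orientation; "wrist_force": force on the tool from outside, world axes, zero at the start; "wrist_torque": the same for the moment, N m; "grip_width": finger opening in m.
Only numpy, scipy, OpenCV 4.12 (cv2) and the standard library are available. Lean on these libraries where they do the work, as an engineer would, in place of code of your own. Each camera call takes 0.05 s, during which the arm holds its last target.

TASK

One of the two return springs of the cheese wire cutter is missing: find the side that has none and fit the loose spring there. First drop its bent hook into the hole of the carriage's lug, lay the spring down along the bed and let go of it; then take it again by its eye end, stretch it and drop the eye fully over the headed post behind, down under the head, and let go. Leave the ramekins and the jar standing where they are.

Things in the scene. Friction and masses are not known exactly. Their poses are not given: they have to be found in the camera images.
- spring_center (a point): Loose bright steel tension spring lying level: coil 22 mm in diameter, 110 mm long, 157 mm overall, 105 g. This point: centre of the unstretched coil, 11 mm up, 70 mm from leg and eye; goes with the hook half. x: along the coil, hook to eye; z up. The last 35 mm of coil at each end are close-wound and firm to grip; between them it stretches, straight: 2 N to open, then 0.19 N per mm, up to 80 mm
- spring_hook (a point): The spring's hook end: 3.5 mm wire leaves the coil's top, runs level 16 mm out (its underside 18.7 mm above the coil's underside), then straight down as a leg ending level with the coil's underside. This point: tip of the leg, 1.8 mm above the coil's underside, 16 mm beyond the coil's end. Goes into the lug's hole; under tension it bears on the rim
- spring_eye (a point): The spring's other end, the eye: flat level ring of 3.5 mm wire, 28.5 mm outside and 21.5 mm inside. This point: its centre, 1.8 mm above the coil's underside, 15 mm beyond the coil's end, 141 mm from the leg unstretched; moves off as the spring stretches. Two ramekins stand close on both sides of this end at the start, so it cannot be gripped there first; the hook end is free
- cutter: Cheese wire cutter, fixed: flat dark steel bed 232 x 410 mm, top 22 mm above the table. Origin on the table, midway between holes and posts; x across, y towards its rear (posts), z up; bed from y = -275 to 135 mm. A wire frame stands across at y = -152 mm, 183 mm above the bed. On each side, at x = -86 and 86 mm, a return spring belongs, lying on the bed along y from the lug's hole (y = -93) to the post (y = 93)
- carriage (a joint): The carriage slides along the middle of the bed: 88 mm wide, up to 68 mm above the bed, y = -115 to 101 mm, 31 mm clear of a fitted coil's side. Value: its travel from the rear stop towards the wire frame, m; 0 = at the stop, where the fitted spring holds it with about 9 N. The holes move with it
- hole_near (a point): Hole in the carriage's side lug on the cutter's -x side (nearer to the robot): round, vertical, 12 mm, through. This point: its centre at the lug's top face, 16.5 mm above the bed. The lug is a level steel strip 5.5 mm thick, reaching 12 mm from the hole's centre to the front, to the rear and outwards, with 11 mm of air under it
- hole_far (a point): The same hole on the +x side (farther from the robot)
- post_near (a point): Anchor post on the -x side. This point: its foot on the bed's top face. Fixed, upright: shank 9 mm in diameter, round head 14 mm in diameter from 9.7 to 13 mm above the bed. It stands 186 mm behind the hole of its side, so that a fitted spring is stretched by about 35 mm and pulls with about 9 N
- post_far (a point): The same post on the +x side
- fitted_eye (a point): Eye centre of the spring that is still fitted, alike in shape to the loose one, on one side of the cutter (which side varies): 6 mm from the axis of its post, near the bed. The other side is the one without a spring
- ramekin_a: White ramekin, 80 mm across, 38 mm high, loose, beside the loose spring's eye end; origin at the centre of its foot. Bystander
- ramekin_b: The second such ramekin, on the other side of the eye end. Bystander
- jar: Amber glass jar with a metal cap, 56 mm across, 95 mm high, loose, just behind the cutter's rear end; origin at the centre of its foot. Bystander
- dish: Shallow steel dish, 95 x 190 x 18 mm, fixed, beyond the loose spring; in it lies the snapped old spring, which has no eye and is of no use. Origin at the centre of its foot. Bystander
Things that resemble listed ones, but are neither listed nor needed, are in the scene too. Leave any blue, green or yellow look-alike of the part that bears spring_center alone.

How it is judged:
On the way:
1. The hook hangs in the lug's hole on the side without a spring, and the spring is let go of (((horizontal distance between spring_hook and hole_near below 0.008 m and z of spring_hook in the frame of hole_near below -0.006 m and horizontal distance between fitted_eye and post_near above 0.08 m) or (horizontal distance between spring_hook and hole_far below 0.008 m and z of spring_hook in the frame of hole_far below -0.006 m and horizontal distance between fitted_eye and post_far above 0.08 m)) and contact force between the fingers and spring below 0.1 N), for 0.2 s.
At the end, for the whole second after the job is handed in: On the side that had no spring: the hook's leg is in the lug's hole (tip within 8 mm of its axis, at least 6 mm below the lug's top) and the eye is round the post under its head (centre within 10.5 mm of the axis, less than 11 mm above the bed); spring released, at rest; bystanders in place ((((horizontal distance between spring_hook and hole_near below 0.008 m and z of spring_hook in the frame of hole_near below -0.006 m and horizontal distance between fitted_eye and post_near above 0.08 m) and horizontal distance between spring_eye and post_near below 0.0105 m and z of spring_eye in the frame of post_near below 0.011 m) or ((horizontal distance between spring_hook and hole_far below 0.008 m and z of spring_hook in the frame of hole_far below -0.006 m and horizontal distance between fitted_eye and post_far above 0.08 m) and horizontal distance between spring_eye and post_far below 0.0105 m and z of spring_eye in the frame of post_far below 0.011 m)) and linear speed of spring below 0.03 m/s); the robot touches nothing.
It fails at once if the ramekin is shifted by more than 25 mm or tipped over (distance of ramekin_a from where it was at the start of the episode above 0.025 m or angle between ramekin_a's own z axis and vertical above 0.5 rad).
It fails at once if the ramekin is shifted by more than 25 mm or tipped over (distance of ramekin_b from where it was at the start of the episode above 0.025 m or angle between ramekin_b's own z axis and vertical above 0.5 rad).
It fails at once if the jar is shifted by more than 25 mm or tipped over (distance of jar from where it was at the start of the episode above 0.025 m or angle between jar's own z axis and vertical above 0.5 rad).
It also fails if it takes over 51 s, if anything falls off the work surface, if the arm or the gripper's body presses on something with over 40 N, if the wrist force passes 120 N, or if a joint passes its speed limit or range.

## Working session

There is one attempt and no reset: what is moved stays moved. The work goes in short steps, each a Python script; the robot and the scene stay as the last script left them, time stands still between calls to the robot, and variables do not carry over. Pictures are saved under pics/ and viewed, and the job is handed in when it is done.

```bash
mkdir -p pics; ls
python3 - <<'E'
from cell import env
import cv2,numpy as np
for n in("scene","top","wrist"):
    s=env.snapshot(n); cv2.imwrite(f"pics/{n}0.png",s["img"][:,:,::-1])
    print(n,np.round(s["intrinsics"],1).tolist(),s["k1"],np.round(s.get("pose",s.get("tool_from_camera")),4).tolist())
st=env.sense();print(st)
E
```

```text
pics
scene [[401.2, 0.0, 282.1], [0.0, 401.2, 204.9], [0.0, 0.0, 1.0]] -0.0067781482769830575 [[0.1344, 0.7764, -0.6157, 1.2089], [0.9909, -0.1084, 0.0797, 0.0873], [-0.0049, -0.6208, -0.784, 0.9148], [0.0, 0.0, 0.0, 1.0]]
top [[488.8, 0.0, 281.9], [0.0, 488.8, 214.5], [0.0, 0.0, 1.0]] -0.07860846646021535 [[0.002, -0.9926, 0.1216, 0.3799], [-0.9999, -0.0032, -0.0101, 0.1799], [0.0104, -0.1215, -0.9925, 1.3559], [0.0, 0.0, 0.0, 1.0]]
wrist [[357.3, 0.0, 280.3], [0.0, 357.3, 205.5], [0.0, 0.0, 1.0]] -0.07341236181634586 [[-0.0008, 0.9681, 0.2504, -0.0673], [-0.0008, -0.2504, 0.9681, -0.1626], [1.0, 0.0006, 0.001, -0.0001], [0.0, 0.0, 0.0, 1.0]]
{'time_s': 0.15, 'q': array([ 1.09889177,  0.47761651,  0.02238029,  1.55614708, -0.01150985,
        1.10930136, -0.08310423]), 'dq': array([ 0.00126518, -0.00190139, -0.00064564, -0.0031096 , -0.00033592,
       -0.00168072, -0.00066032]), 'joint_torque': array([ 2.67874340e-03, -5.83289051e+01,  1.53652087e+00, -2.72875535e+01,
       -5.42554166e-02,  1.45006375e-02,  1.04699309e-04]), 'tool_pos': array([ 0.2400136 , -0.63042627,  0.22193413]), 'tcp_rot': array([ 0.12778893, -0.12802951,  0.69590119, -0.69498199]), 'wrist_force': array([0.00177334, 0.09577638, 0.07511284]), 'wrist_torque': array([-0.00618851, -0.00560773, -0.03103692]), 'grip_width': 0.08770811854686325}
```

View pics/top0.png

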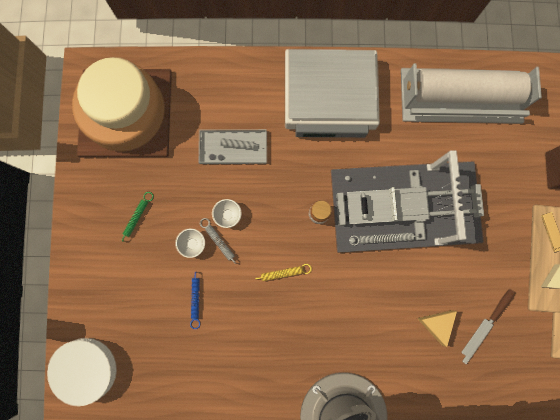

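View pics/scene0.png

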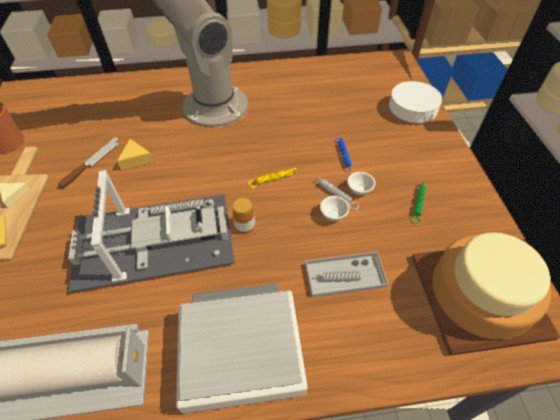

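View pics/wrist0.png

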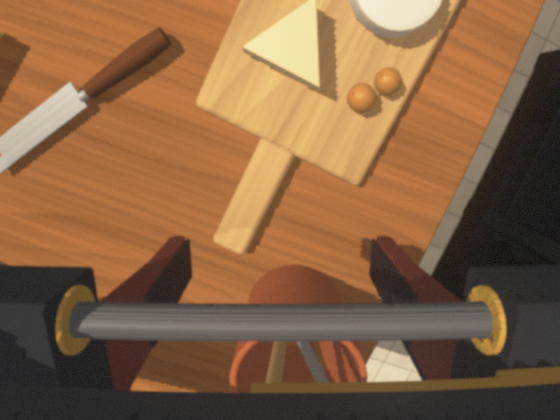

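The cutter's near side (v≈239) has a spring, so the far side is bare. Spring candidates in the top picture: bright steel (220,242) between the ramekins; green (138,216), blue (196,300), yellow (284,272) decoys; the snapped one in the dish (240,145). I choose the steel one at (220,242) and check it in a close crop.

```bash
cat > h.py <<'E'
import numpy as np,cv2
def ray(K,k1,T,u,v):
    K=np.array(K);T=np.array(T)
    xd=np.array([(u-K[0,2])/K[0,0],(v-K[1,2])/K[1,1]]); x=xd.copy()
    for _ in range(30): x=xd/(1+k1*(x@x))
    d=T[:3,:3]@np.array([x[0],x[1],1]); return T[:3,3],d
def onz(s,T,u,v,z):
    o,d=ray(s["intrinsics"],s["k1"],T,u,v); return o+d*(z-o[2])/d[2]
def proj(s,T,p):
    c=np.linalg.inv(T)@np.r_[p,1]; x=c[:2]/c[2]; x=x*(1+s["k1"]*(x@x)); K=s["intrinsics"]
    return K[0,0]*x[0]+K[0,2],K[1,1]*x[1]+K[1,2]
def R(q):
    from scipy.spatial.transform import Rotation as Ro
    return Ro.from_quat(np.r_[q[1:],q[0]]).as_matrix()
def Q(M):
    from scipy.spatial.transform import Rotation as Ro
    q=Ro.from_matrix(M).as_quat(); return np.r_[q[3],q[:3]]
def down(phi):
    # tool y down, jaw axis (z) horizontal at world angle phi
    z=np.array([np.cos(phi),np.sin(phi),0]); y=np.array([0,0,-1.]); x=np.cross(y,z)
    return Q(np.stack([x,y,z],1))
def wsnap(env):
    st=env.sense(); T=np.eye(4);T[:3,:3]=R(st["tcp_rot"]);T[:3,3]=st["tool_pos"]
    s=env.snapshot("wrist"); return s,T@np.array(s["tool_from_camera"])
def crop(img,u0,v0,w,h,f,name):
    c=img[v0:v0+h,u0:u0+w,::-1]; cv2.imwrite("pics/"+name,cv2.resize(c,None,fx=f,fy=f,interpolation=cv2.INTER_CUBIC))
E
python3 - <<'E'
import cv2;from h import crop
i=cv2.imread("pics/top0.png")[:,:,::-1]
crop(i,160,180,110,100,6,"t_spring.png"); crop(i,300,140,190,120,4,"t_cut.png")
E
```

```text
(no output)
```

View pics/t_spring.png

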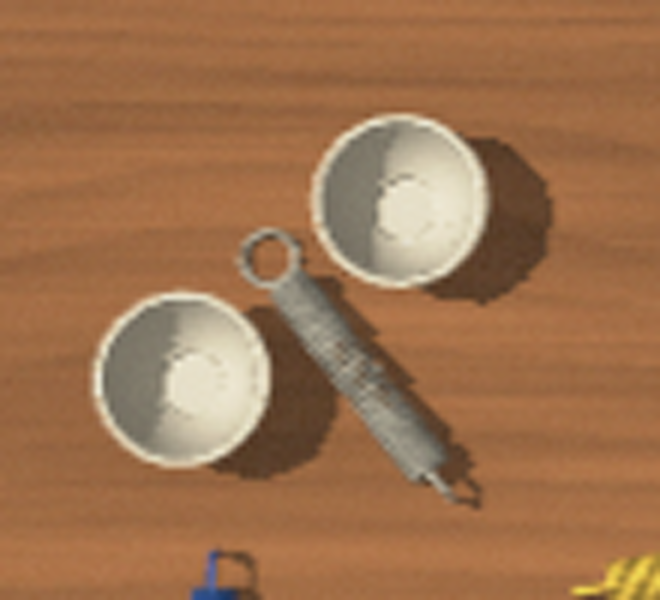

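View pics/t_cut.png

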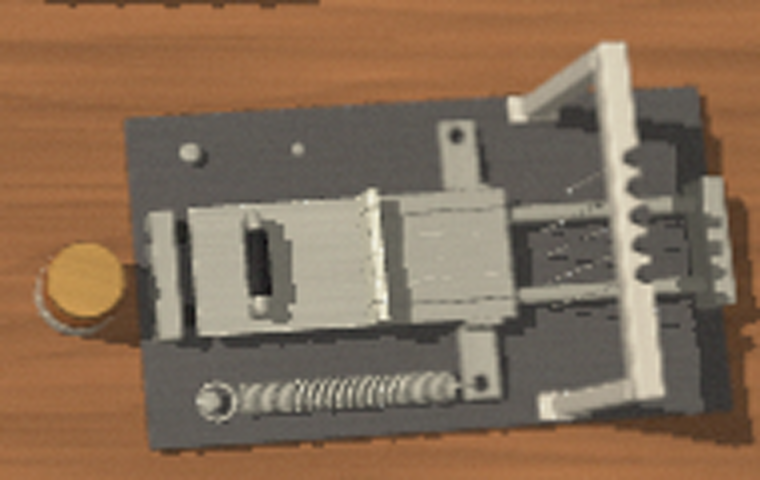

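The crop confirms the plain steel spring: eye about (205,223) at the upper left between the ramekins, hook about (237,262). On the far side the hole is at (414,174), the headed post at (347.5,178), and a thinner peg at (374.5,177), which isn't the post.

Run:
```python
from h import *
from cell import env
s=env.snapshot("top");T=s["pose"]
P=lambda u,v,z:onz(s,T,u,v,z)
eye=P(205,223.2,.002);hk=P(236.5,262.5,.02);c1=P(207.2+.3,227.5,.011);c2=P(231.3,258,.011)
print("eye",eye,"hook",hk,"coil",c1,c2,np.linalg.norm(hk[:2]-eye[:2]),np.linalg.norm(c1-c2))
hf=P(414.25,173.75,.0385);hn=P(420.25,235.25,.0385);pf=P(347.5,178.25,.035);pn=P(353,240.2,.035)
print("hf",hf,"hn",hn,"pf",pf,"pn",pn)
print(np.linalg.norm((hf-pf)[:2]),np.linalg.norm((hn-pn)[:2]),np.linalg.norm((hf-hn)[:2]), np.arctan2(*(pf-hf)[[1,0]]),np.arctan2(*(pn-hn)[[1,0]]))
print("decoy peg",P(374.5,177,.03),"jar",P(321,210,.095),"ram",P(226.5,213.5,.038),P(190.3,243,.038))
```

```text
eye [0.52061875 0.38024018 0.002     ] hook [0.41149293 0.2895941  0.02      ] coil [0.50776101 0.37173853 0.011     ] [0.42395803 0.30475032 0.011     ] 0.14186316228410942 0.10728634651101283
hf [ 0.65611985 -0.19982533  0.0385    ] hn [ 0.48546682 -0.2109464   0.0385    ] pf [ 0.6429358  -0.01421649  0.035     ] pn [ 0.4720299  -0.02670814  0.035     ]
0.18607648437257693 0.18472760110135303 0.17101501413227685 1.6417086308253406 1.6435997173779293
decoy peg [ 0.64790735 -0.09026382  0.03      ] jar [0.54647719 0.0651884  0.095     ] ram [0.54356676 0.31695954 0.038     ] [0.46299449 0.41362868 0.038     ]
```

Run:
```python
from h import *
from cell import env
st=env.sense(); p=st["tool_pos"]; print(R(st["tcp_rot"]).round(2).tolist())
env.movel([p[0],p[1],.30],speed=.4)
q=down(0.071)
for tgt in ([.654,-.167,.30],[.654,-.167,.14]):
    j=env.inverse_kinematics(tgt,q); print(j)
env.move_to([.654,-.167,.30],q)
env.movel([.654,-.167,.14],speed=.3)
s,T=wsnap(env); np.save("T1.npy",T); cv2.imwrite("pics/w1.png",s["img"][:,:,::-1])
st=env.sense();print(st["time_s"],st["tool_pos"],st["q"].round(2))
```

```text
[[-0.93, -0.0, 0.36], [-0.36, 0.0, -0.93], [0.0, -1.0, -0.0]]
[ 0.47597407  0.46345148 -0.4653744   1.43490545  0.21017777  1.2925897
  0.06627421]
[ 0.48907248  0.60260066 -0.48086974  1.6022126   0.31386645  1.01438781
 -0.01565865]
3.5 [ 0.65568676 -0.16737796  0.1425029 ] [ 0.46  0.59 -0.44  1.6   0.28  1.01  0.01]
```

View pics/w1.png

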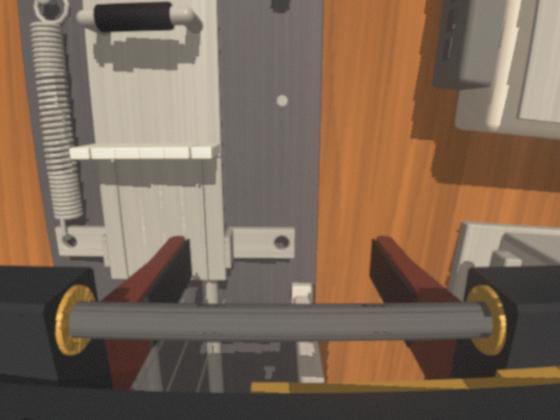

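The bare far side shows clearly: hole at about (282,242), thin peg at (282,100), headed post at the top edge (281,5).

Run:
```python
from h import *
from cell import env
q=down(0.071)
st=env.sense();print(st["tool_pos"])
s,T=wsnap(env); np.save("T1.npy",T); i1=s["img"]
o=onz(s,T,282,242,.0385); print("hole",o, "top said .6561 -.1998")
# slide back for the post
env.movel([.650,-.10,.14],q,speed=.25); env.hold(.3)
st=env.sense();print(st["tool_pos"],st["time_s"],R(st["tcp_rot"]).round(4).tolist())
s,T=wsnap(env); np.save("T2.npy",T); cv2.imwrite("pics/w2.png",s["img"][:,:,::-1])
crop(i1,230,200,110,80,6,"w1c.png")
print(proj(s,T,np.array([.643,-.0142,.035])),proj(s,T,np.array([.656,-.1998,.0385])))
```

```text
[ 0.65568676 -0.16737796  0.1425029 ]
hole [ 0.65892469 -0.19840282  0.0385    ] top said .6561 -.1998
[ 0.65008257 -0.10141569  0.14014834] 4.2667 [[0.069, 0.0003, 0.9976], [-0.9976, -0.0006, 0.069], [0.0006, -1.0, 0.0002]]
(np.float64(279.9058416975938), np.float64(85.39487262736468)) (np.float64(279.99167979163553), np.float64(318.4055788527331))
```

View pics/w1c.png

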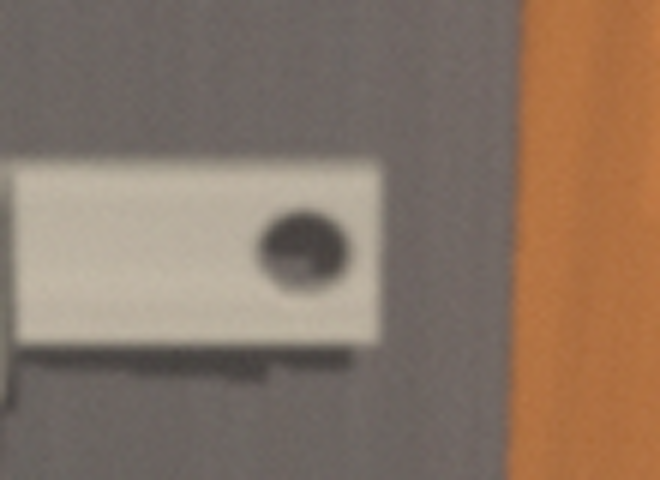

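View pics/w2.png

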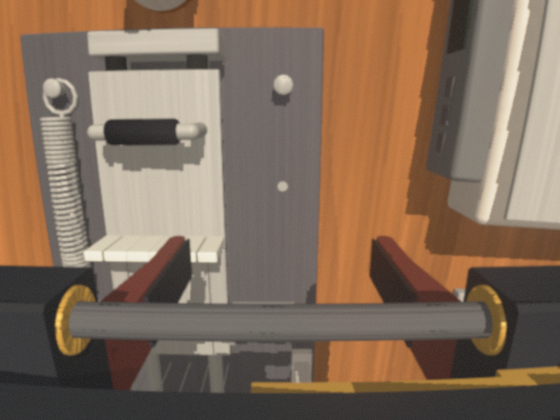

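Run:
```python
from h import *
from cell import env
s=env.snapshot("top")
from h import onz
sw={"intrinsics":np.array([[357.3,0,280.3],[0,357.3,205.5],[0,0,1]]),"k1":-0.0734}
print("hole",onz(sw,np.load("T1.npy"),280.5,242,.0385),"post",onz(sw,np.load("T2.npy"),283,85,.035))
q=down(-.878)
env.movel([.650,-.10,.20],speed=.4)
env.move_to([.437,.311,.20],q)
env.movel([.437,.311,.125],speed=.25); env.hold(.3)
st=env.sense();print(st["tool_pos"],st["time_s"],st["q"].round(2))
s,T=wsnap(env); np.save("T3.npy",T); cv2.imwrite("pics/w3.png",s["img"][:,:,::-1])
crop(s["img"],220,90,130,190,4,"w3c.png")
```

```text
hole [ 0.65776509 -0.19849257  0.0385    ] post [ 0.64521961 -0.01378772  0.035     ]
[0.43773801 0.31154256 0.12633097] 7.1083 [-0.35  0.41 -0.47  1.95  0.25  0.84 -1.84]
```

View pics/w3.png

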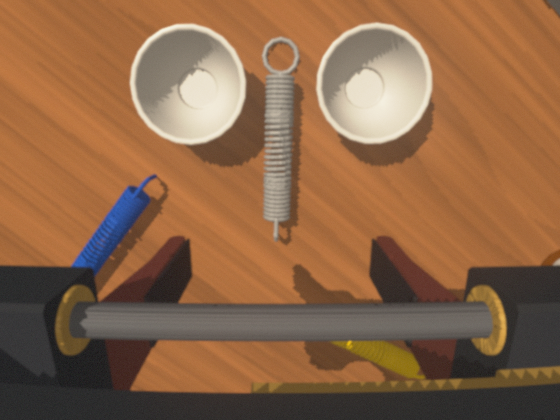

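View pics/w3c.png

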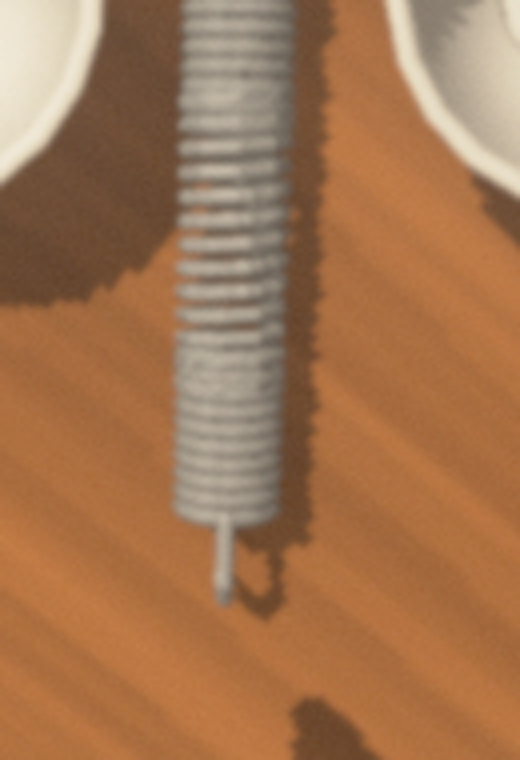

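The close crop shows the plain steel spring: hook tip at (275.8,240), coil end at (277,220), eye centre at (280.5,55.5), clear of the blue and yellow ones.

Run:
```python
from h import *
sw={"intrinsics":np.array([[357.3,0,280.3],[0,357.3,205.5],[0,0,1]]),"k1":-0.0734}
T=np.load("T3.npy")
h=onz(sw,T,275.8,239.3,.0205);e=onz(sw,T,280.7,55.5,.0018);c=onz(sw,T,277,219,.018)
print("hook",h,"eye",e,np.linalg.norm((h-e)[:2]),"ang",np.arctan2(*(e-h)[[1,0]]),"coilend",c,np.linalg.norm((h-c)[:2]))
```

```text
hook [0.41260745 0.2954059  0.0205    ] eye [0.52309426 0.3821586  0.0018    ] 0.14047550014375237 ang 0.6656425493467358 coilend [0.42561475 0.30495066 0.018     ] 0.01613357553171975
```

Run:
```python
from h import *
sw={"intrinsics":np.array([[357.3,0,280.3],[0,357.3,205.5],[0,0,1]]),"k1":-0.0734}
T1=np.load("T1.npy");T2=np.load("T2.npy")
for z in(.022,.027,.032):print(z,onz(sw,T1,282.3,100.5,z),onz(sw,T2,282.5,186.5,z))
i=cv2.imread("pics/w2.png")[:,:,::-1];crop(i,240,60,90,150,5,"w2c.png")
```

```text
0.022 [ 0.65146721 -0.09007496  0.022     ] [ 0.65042283 -0.09058398  0.022     ]
0.027 [ 0.65143142 -0.0902416   0.027     ] [ 0.65031761 -0.08956794  0.027     ]
0.032 [ 0.65139563 -0.09040824  0.032     ] [ 0.65021238 -0.08855191  0.032     ]
```

View pics/w2c.png

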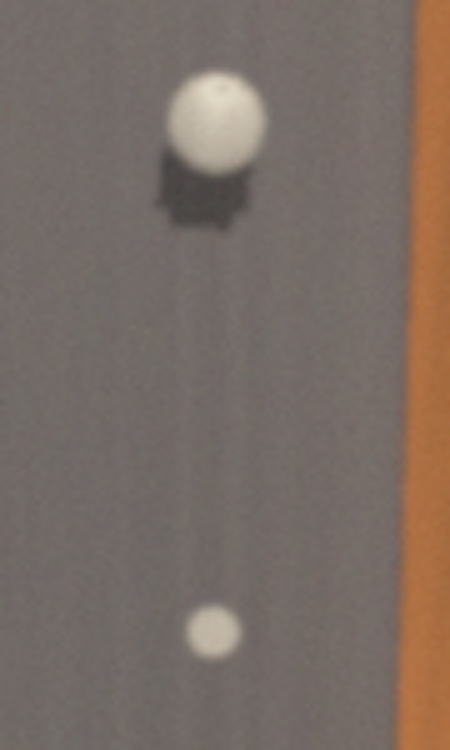

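The "peg" triangulates to bed level and casts no shadow, so it's a flush disc and not in the way. Now I grip the hook end.

```bash
cat >> h.py <<'E'
def fine(env,p,q=None,speed=.1,n=2,tol=.0005):
    p=np.array(p,float);c=p.copy()
    for k in range(n+1):
        env.movel(c,q,speed=speed if k==0 else .02); env.hold(.12)
        e=p-env.sense()["tool_pos"]
        if np.abs(e).max()<tol: break
        c=c+e
    return e
E
python3 - <<'E'
from h import *
from cell import env
phi=.6656-np.pi/2;q=down(phi)
env.grip(.05)
env.movel([.4393,.3164,.04],q,speed=.2)
print(fine(env,[.4393,.3164,.003],q,speed=.1))
env.grip(0.0,40); env.hold(.2)
st=env.sense();print(st["tool_pos"],st["grip_width"],st["wrist_force"],st["time_s"])
np.savez("grasp.npz",p=st["tool_pos"],q=st["tcp_rot"])
p=st["tool_pos"]
env.movel([p[0],p[1],.07],speed=.15); env.hold(.1)
s,T=wsnap(env);cv2.imwrite("pics/w4.png",s["img"][:,:,::-1])
s=env.snapshot("top");crop(s["img"],160,180,110,100,6,"t4.png")
s=env.snapshot("scene");crop(s["img"],280,120,140,120,5,"s4.png")
st=env.sense();print(st["tool_pos"],st["grip_width"],st["wrist_force"],st["time_s"])
E
```

```text
[6.65136849e-05 6.50725020e-05 1.95588243e-04]
[0.43923491 0.31634674 0.00284492] 0.02116986959446594 [ 0.4899275  -0.30695442  0.59031725] 10.6167
[0.4386722  0.3159486  0.06903151] 0.02115691109746558 [ 0.02372174  0.78919886 -0.28788476] 11.4667
```

View pics/w4.png

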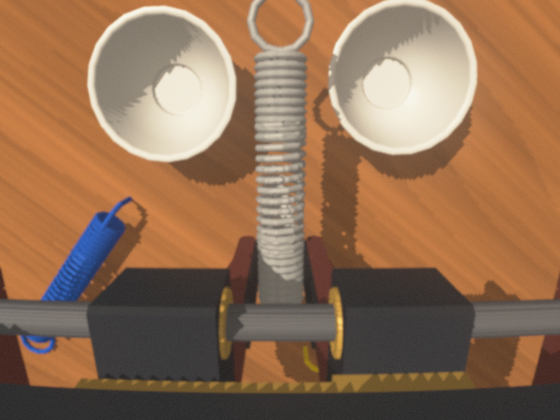

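View pics/s4.png

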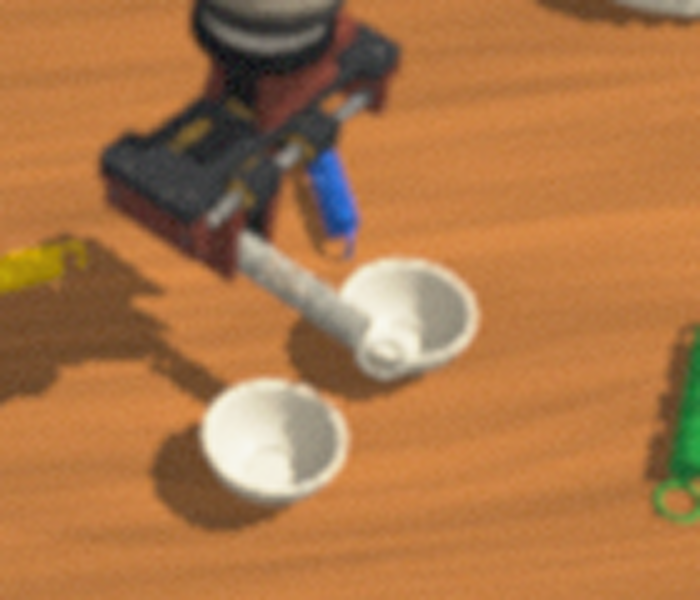

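Run:
```python
from h import *
from cell import env
a=1.640;q=down(a-np.pi/2)
hole=np.array([.6578,-.1985]); t=hole+.0339*np.array([np.cos(a),np.sin(a)]);print(t)
p=env.sense()["tool_pos"]
env.movel([p[0],p[1],.17],speed=.35)
env.move_to([t[0],t[1],.17],q)
env.movel([t[0],t[1],.09],q,speed=.25)
print(fine(env,[t[0],t[1],.060],q,speed=.15))
st=env.sense();print(st["tool_pos"],st["wrist_force"],st["time_s"],R(st["tcp_rot"]).round(4).tolist())
s,T=wsnap(env);cv2.imwrite("pics/w5.png",s["img"][:,:,::-1])
s=env.snapshot("scene");crop(s["img"],60,170,190,130,4,"s5.png");np.save("s5.npy",s["img"])
s=env.snapshot("top");crop(s["img"],300,140,190,120,4,"t5.png")
```

```text
[ 0.65545587 -0.16468114]
[ 5.93844073e-05 -8.32241477e-05  2.20844076e-04]
[ 0.65539648 -0.16459792  0.05977916] [-0.5291962  -0.03011164 -1.27688911] 15.475 [[0.0691, 0.0, 0.9976], [-0.9976, 0.0, 0.0691], [-0.0, -1.0, 0.0]]
```

View pics/s5.png

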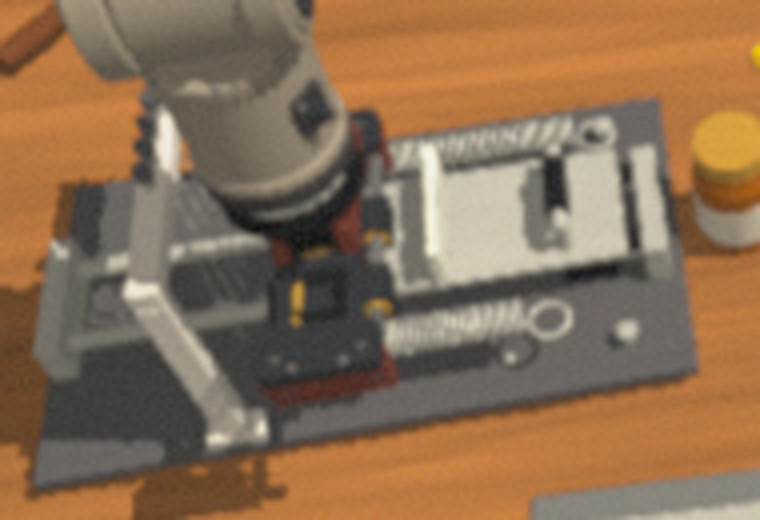

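View pics/w5.png

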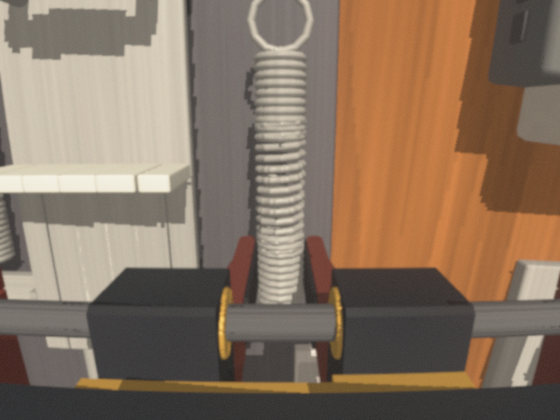

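View pics/t5.png

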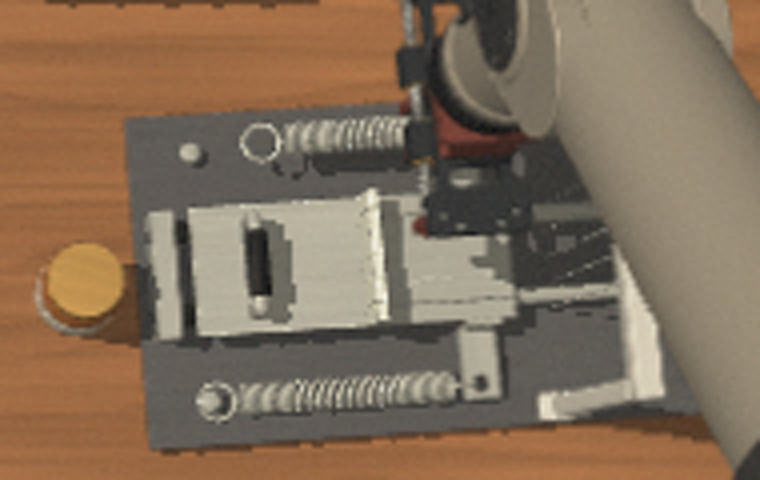

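The spring hangs level in the jaws, the eye ahead of the post at top-crop (261,143). The hook is hidden under the gripper, so I check through the eye position first and then lower with a force stop.

Run:
```python
from h import *
from cell import env
s=env.snapshot("top");e=onz(s,s["pose"],365.25,175.75,.056)
print("eye by top",e,"pred",np.array([.6578,-.1985])+.141*np.array([np.cos(1.64),np.sin(1.64)]),"topframe hole+.141",np.array([.6561,-.1998])+.141*np.array([np.cos(1.64),np.sin(1.64)]))
t=[ 0.65545587,-0.16468114]
r=env.movel([t[0],t[1],.034],speed=.04,f_stop=5)
st=env.sense();print(r,st["tool_pos"],st["wrist_force"],st["time_s"])
```

```text
eye by top [ 0.64595311 -0.05971486  0.056     ] pred [ 0.64805007 -0.0578375 ] topframe hole+.141 [ 0.64635007 -0.0591375 ]
False [ 0.6556229  -0.16463492  0.03409684] [ 0.02949508  0.20835846 -0.76769745] 16.4667
```

Run:
```python
from h import *
from cell import env
t=[ 0.65545587,-0.16468114]
r=env.movel([t[0],t[1],.0255],speed=.04,f_stop=5)
st=env.sense();print(r,st["tool_pos"],st["wrist_force"],st["time_s"])
if not r:
    env.grip(.045); env.hold(.3)
    env.movel([t[0],t[1],.15],speed=.3); 
    env.movel([.6505,-.09,.15],speed=.3); env.hold(.2)
    s,T=wsnap(env);cv2.imwrite("pics/w6.png",s["img"][:,:,::-1]);np.save("T6.npy",T)
    s=env.snapshot("scene");crop(s["img"],60,170,190,130,4,"s6.png")
    s=env.snapshot("top");crop(s["img"],300,140,190,120,4,"t6.png")
    st=env.sense();print(st["tool_pos"],st["wrist_force"],st["time_s"])
```

```text
False [ 0.65531322 -0.16463348  0.02525128] [-0.20188621 -0.53506134 -1.24395104] 16.825
[ 0.65036322 -0.09126149  0.14965661] [0.15381334 0.52594945 0.42841853] 19.0167
```

View pics/w6.png

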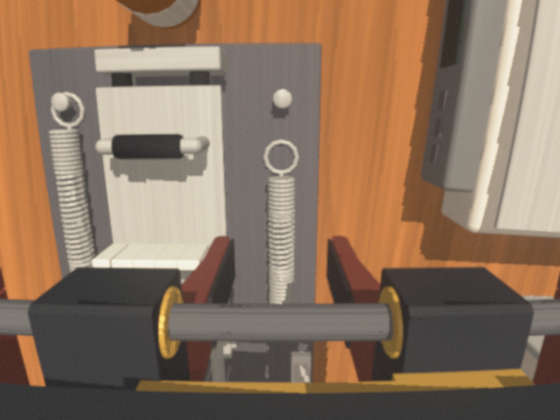

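View pics/s6.png

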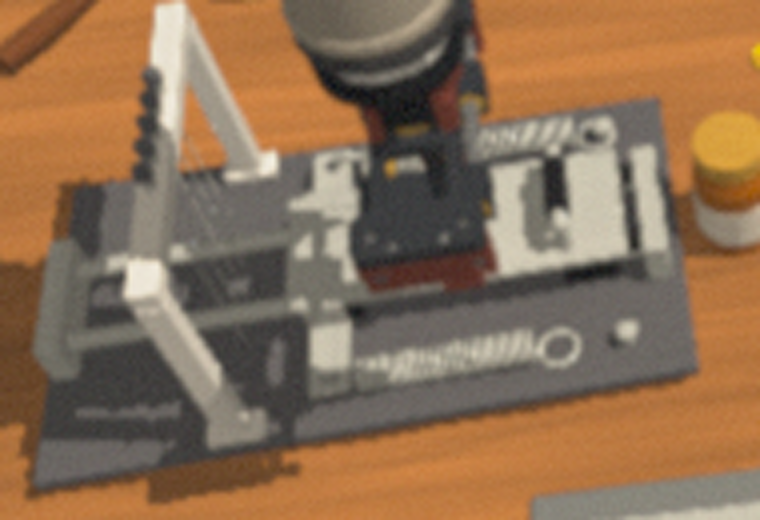

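View pics/t6.png

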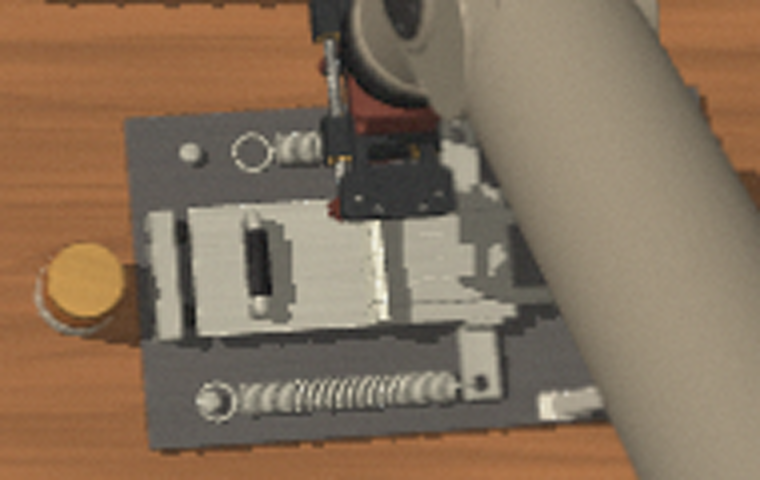

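Run:
```python
from h import *
sw={"intrinsics":np.array([[357.3,0,280.3],[0,357.3,205.5],[0,0,1]]),"k1":-0.0734}
T=np.load("T6.npy")
i=cv2.imread("pics/w6.png")[:,:,::-1];crop(i,240,80,90,110,6,"w6c.png")
e=onz(sw,T,281.5,157.5,.0238);p=onz(sw,T,282.8,98.7,.035);print(e,p,np.linalg.norm((e-p)[:2]),np.linalg.norm(e[:2]-[.6578,-.1985]))
from cell import env
s=env.snapshot("top");print(onz(s,s["pose"],363.25,178,.0238))
```

```text
[ 0.64778941 -0.05892615  0.0238    ] [ 0.64564339 -0.01358563  0.035     ] 0.045391273272830615 0.13993238242130163
[ 0.64612972 -0.05991534  0.0238    ]
```

View pics/w6c.png

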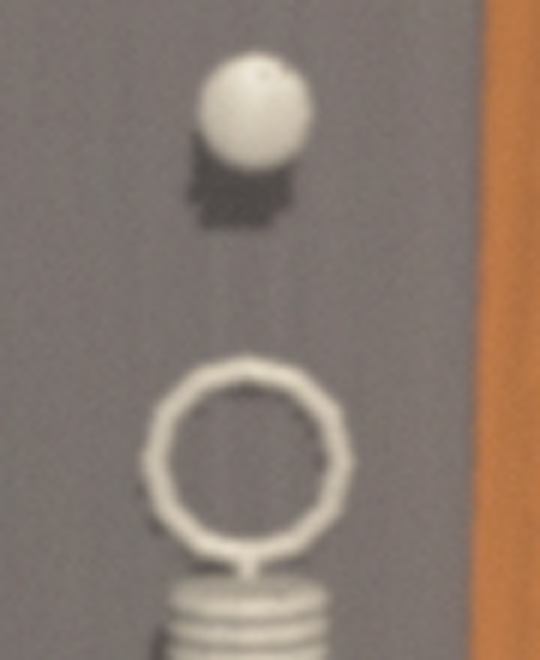

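Hook-to-eye direction and distance agree: 45 mm eye-to-post, as it should be with the leg in the hole. Now I take the eye end, tilt it up about the hook, and stretch it over the post.

```bash
cat >> h.py <<'E'
A=1.637
U=np.array([np.cos(A),np.sin(A),0]);N=np.array([np.sin(A),-np.cos(A),0]);Z=np.array([0,0,1.])
def pose(E,th,off=.032,g=.0035):
    d=U*np.cos(th)+Z*np.sin(th); up=-U*np.sin(th)+Z*np.cos(th)
    M=np.stack([-d,np.cross(N,-d),N],1)
    return np.array(E)-off*d+(g-.0018)*up, Q(M)
E
python3 - <<'E'
from h import *
from cell import env
sw={"intrinsics":np.array([[357.3,0,280.3],[0,357.3,205.5],[0,0,1]]),"k1":-0.0734}
T=np.load("T6.npy")
E0=onz(sw,T,281.3,156.7,.0238);P=onz(sw,T,282.7,98.5,.035);print(E0,P)
np.savez("ep.npz",E0=E0,P=P)
p,q=pose(E0,0);print(p,R(q).round(3).tolist())
env.movel([p[0],p[1],.07],q,speed=.25)
print(fine(env,p,q,speed=.1))
env.grip(0,50);env.hold(.15)
st=env.sense();print(st["grip_width"],st["wrist_force"],st["time_s"])
L=.141
for th in(.05,.10):
    E=E0+U*(0.001+.0147*np.sin(th)-L*(1-np.cos(th))); E[2]=.0385+L*np.sin(th)-.0147*np.cos(th)
    p,q=pose(E,th);env.movel(p,q,speed=.05)
    st=env.sense();print(th,st["tool_pos"]-p,st["wrist_force"],st["wrist_torque"])
s,T=wsnap(env);cv2.imwrite("pics/w7.png",s["img"][:,:,::-1]);np.save("T7.npy",T)
s=env.snapshot("scene");crop(s["img"],60,170,190,130,4,"s7.png")
print(env.sense()["time_s"])
E
```

```text
[ 0.6475849  -0.05829414  0.0238    ] [ 0.64555892 -0.01344601  0.035     ]
[ 0.64970187 -0.09022404  0.0255    ] [[0.066, 0.0, 0.998], [-0.998, 0.0, 0.066], [0.0, -1.0, -0.0]]
[8.23144448e-05 8.52651316e-06 1.97277571e-04]
0.021064203414077894 [-0.38482784  0.21132969 -0.6798946 ] 21.6333
0.05 [-1.03773632e-05 -1.40354944e-03 -1.27712742e-04] [ 0.51651915 -1.18088686 -0.45326669] [-0.06847383 -0.10382773 -0.04129188]
0.1 [-0.00010942 -0.00101219 -0.00033535] [ 0.60867677 -0.39641481 -0.22156123] [-0.13473511 -0.09355143  0.03694554]
22.2583
```

View pics/w7.png

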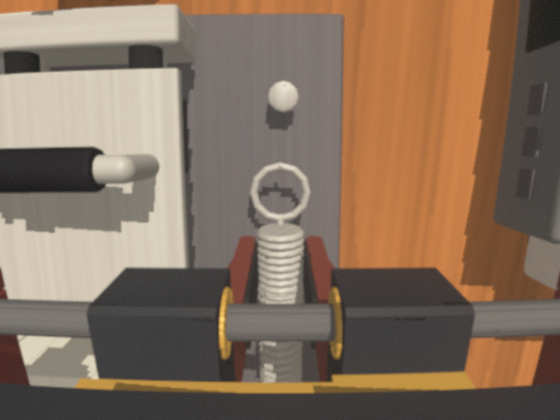

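View pics/s7.png

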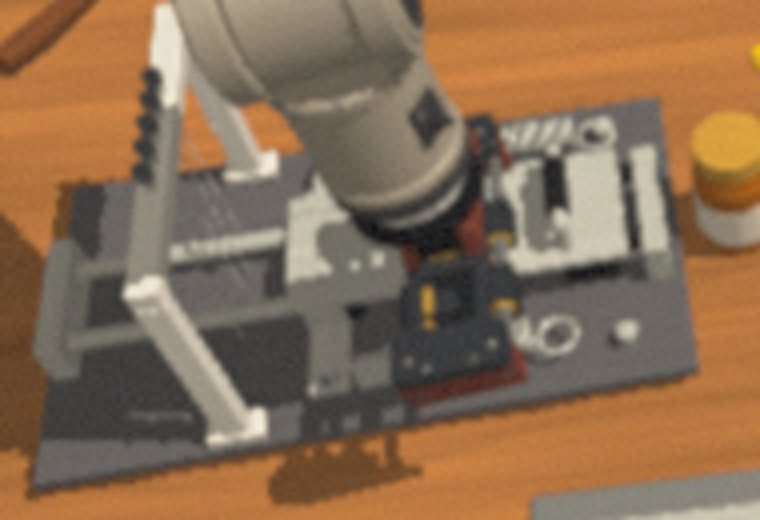

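The eye is lifted, at (280.5,192), with the post head at (283.5,95). Next I stretch in two steps, watching for the force rise that shows the hook is holding.

Run:
```python
from h import *
from cell import env
d=np.load("ep.npz");P=d["P"]
th=.10
for back in(.025,.0):
    E=P-U*back; L=.1817-back; E[2]=.0385+L*np.sin(th)-.0147*np.cos(th)
    p,q=pose(E,th)
    if back: env.movel(p,q,speed=.06)
    else: print(fine(env,p,q,speed=.06))
    st=env.sense();print(back,st["tool_pos"]-p,st["wrist_force"],st["grip_width"],st["time_s"])
s,T=wsnap(env);cv2.imwrite("pics/w8.png",s["img"][:,:,::-1]);np.save("T8.npy",T)
crop(s["img"],220,130,120,110,6,"w8c.png")
s=env.snapshot("scene");crop(s["img"],60,170,190,130,4,"s8.png")
print(env.sense()["time_s"])
```

```text
0.025 [-0.0002252  -0.00066995 -0.00011113] [-0.41653858 -5.4197637  -1.01766941] 0.02045853987619881 22.7083
[5.61683568e-05 4.38129490e-04 7.38759777e-05]
0.0 [-5.61683568e-05 -4.38129490e-04 -7.38759777e-05] [ 0.1649082  -8.92060819 -1.31898982] 0.021204666514016292 23.85
23.95
```

View pics/w8c.png

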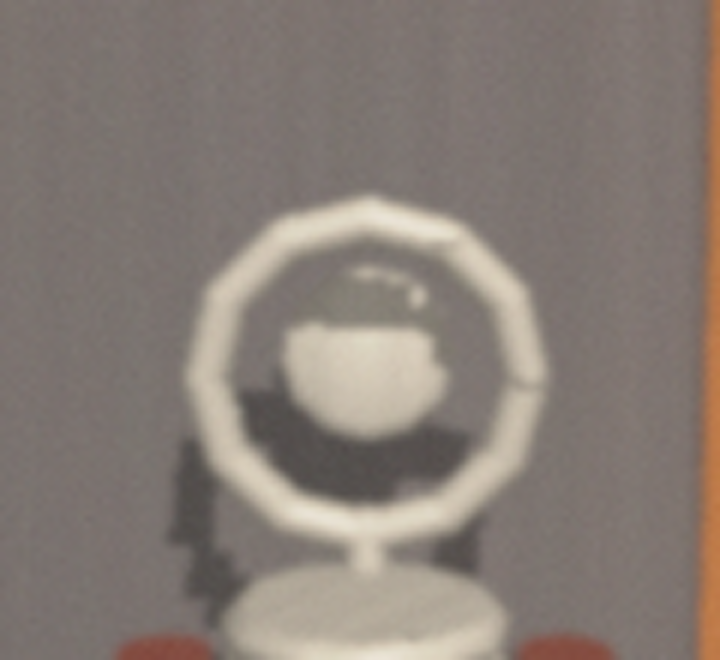

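View pics/s8.png

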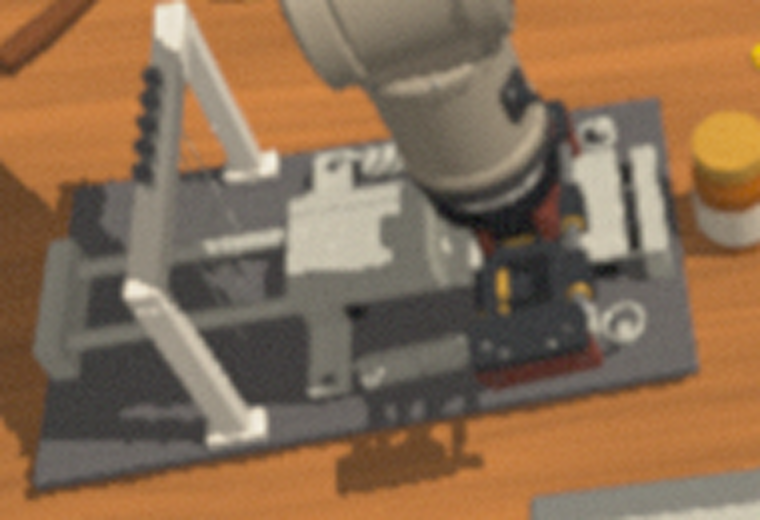

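Force is 8.9 N, so the hook is holding. The head shows inside the ring: head centre at about crop (365,352), ring centre at (368,370).

Run:
```python
from h import *
sw={"intrinsics":np.array([[357.3,0,280.3],[0,357.3,205.5],[0,0,1]]),"k1":-0.0734}
T=np.load("T8.npy")
e=onz(sw,T,220+368/6,130+370/6,.042);p=onz(sw,T,220+365/6,130+352/6,.035)
print(e,p,"along",(e-p)@U,"lat",(e-p)@N)
```

```text
[ 0.64530318 -0.01374526  0.042     ] [ 0.64503654 -0.01312619  0.035     ] along -0.0006353493443891907 lat 0.0002251059608533738
```

Centred within 0.7 mm. Lowering and letting go.

Run:
```python
from h import *
from cell import env
P=np.load("ep.npz")["P"]+U*.0008
for th in(.07,.035,.005):
    E=P.copy();E[2]=.0385+.1817*np.sin(th)-.0147*np.cos(th)
    p,q=pose(E,th)
    r=env.movel(p,q,speed=.04,f_stop=12)
    st=env.sense();print(th,r,st["tool_pos"]-p,st["wrist_force"],st["time_s"])
    if r: break
env.hold(.1)
s,T=wsnap(env);crop(s["img"],220,130,120,110,6,"w9c.png")
s=env.snapshot("scene");crop(s["img"],60,170,190,130,4,"s9.png")
```

```text
0.07 False [-0.00010801 -0.00345292 -0.00036139] [ 0.20037197 -9.53076243 -1.42030984] 24.2417
0.035 False [ 6.02194008e-05 -2.97395121e-03 -5.57930731e-05] [ 0.157087   -9.47256805 -1.28845528] 24.525
0.005 False [ 5.74618589e-05 -3.11311839e-03 -9.83072679e-05] [ 0.44519239 -8.96670659 -0.1567706 ] 24.7833
```

View pics/w9c.png

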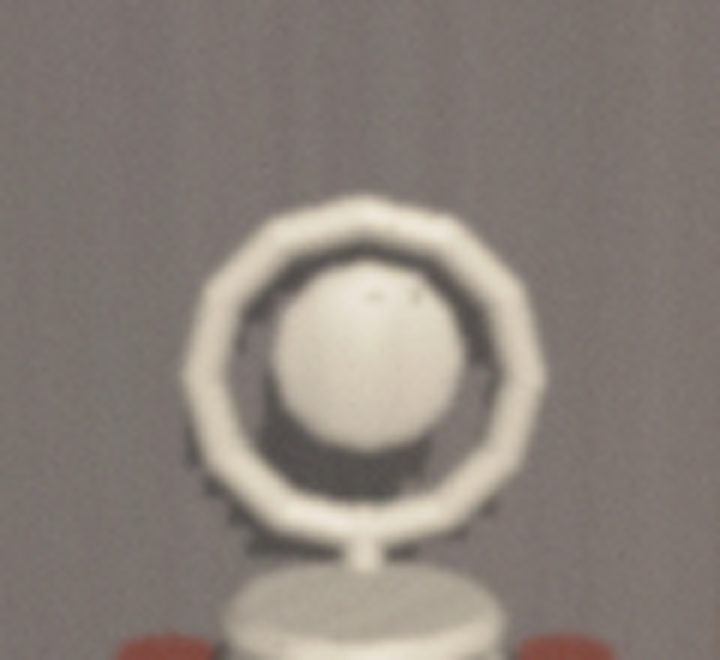

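The ring is now down around the head, close to the bed. Releasing.

Run:
```python
from h import *
from cell import env
env.grip(.045);env.hold(.3)
p=env.sense()["tool_pos"]
env.movel([p[0],p[1],.15],down(A-np.pi/2),speed=.2); env.hold(.1)
s,T=wsnap(env);cv2.imwrite("pics/w10.png",s["img"][:,:,::-1]);crop(s["img"],230,80,110,110,6,"w10c.png")
np.save("T10.npy",T)
env.movel([p[0],p[1],.28],speed=.3)
env.movel([.60,.16,.32],speed=.35)
s=env.snapshot("scene");crop(s["img"],60,170,190,130,4,"s10.png")
s=env.snapshot("top");crop(s["img"],300,140,190,120,4,"t10.png");cv2.imwrite("pics/top10.png",s["img"][:,:,::-1])
st=env.sense();print(st["tool_pos"],st["wrist_force"],st["time_s"])
```

```text
[0.60027597 0.15743944 0.31857454] [-0.5452453  -0.45904784 -0.54988939] 28.225
```

View pics/w10c.png

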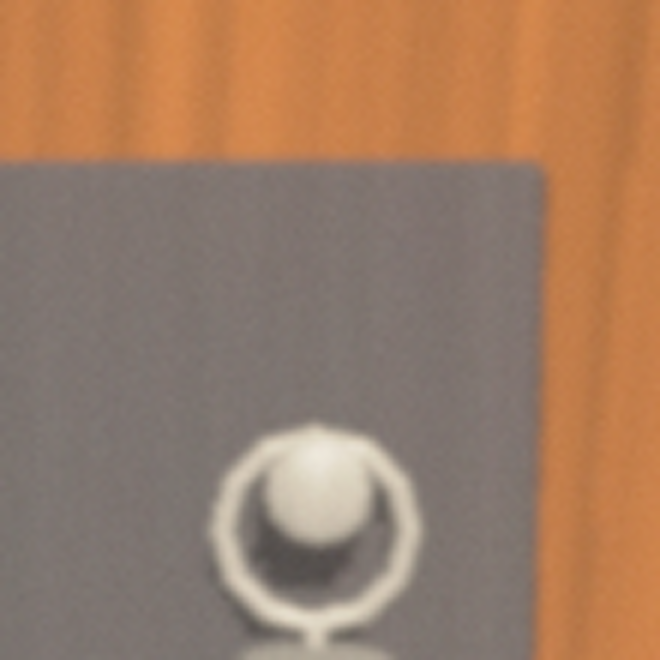

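View pics/s10.png

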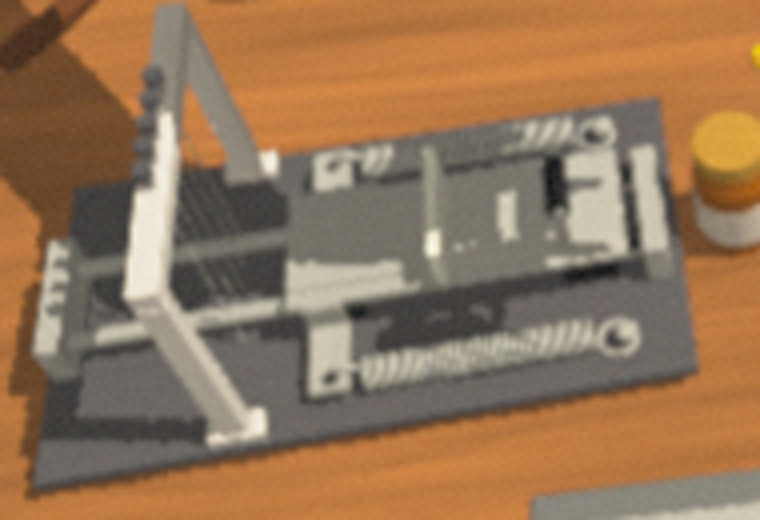

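View pics/top10.png

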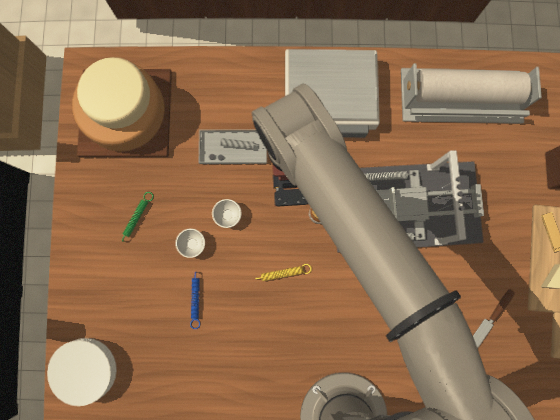

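View pics/t10.png

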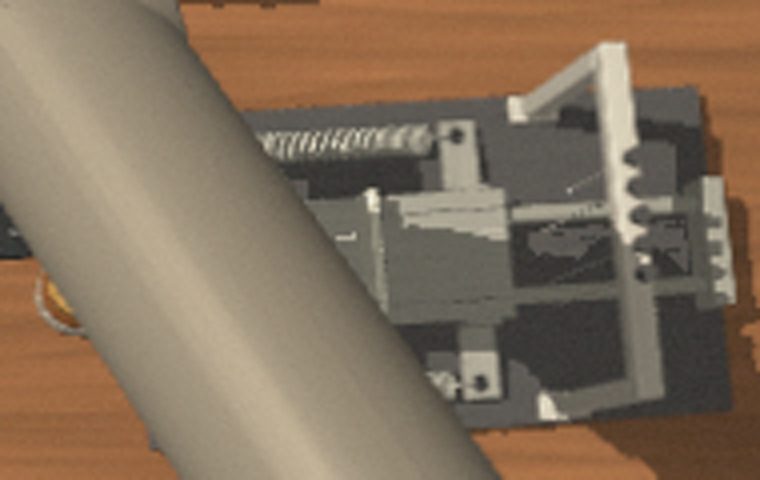

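Both ends are seated: the head overlaps the ring at wrist crop (318,490), the hook enters the far hole at top crop (455,135), the ramekins and jar are unmoved, and the arm is clear.

Run:
```python
from cell import env
env.hold(.3);print(env.hand_in(),env.sense()["time_s"])
```

```text
the job is handed in; nothing more can be done
the job is handed in; nothing more can be done
```

I fitted the plain steel spring on the cutter's far (+x) side, the one that had none, and handed the job in at about 28.5 s of the 51 s allowed. The hand-in gave no verdict.

- **Hook:** I dropped it into the far lug's hole with no contact force and let the spring go lying on the bed. The eye then sat 45 mm from the post, as it should with the leg in the hole.
- **Eye:** I took the spring again by its eye end, tilted it up about the hook and stretched it; the pull of about 9 N matched the task. I lowered it over the post, centred to about 0.7 mm, and released it.
- **Last pictures:** The post head overlaps the eye ring, the same seating as the spring on the near side. The hook runs into the hole. The ramekins and jar look unmoved, and the arm is clear of everything.
- **Disagreement:** The top and wrist cameras differed by about 2 mm in x. I went by the wrist camera.
- **Not seen directly:** The eye's height under the head is judged from the pictures and the height I lowered it to, not measured.

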